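# Return the setting block and slide the mixer guard's tongue into its interlock switch

## Robot

A 6-joint arm with a two-finger parallel gripper is mounted at the origin on the work surface. World frame = base frame: x ahead of the robot, y to its left, z up, the work surface at z = 0. Lengths are in m, angles in rad, forces in N, time in s.
With the tool pointing down it reaches from about 0.425 to 0.95 m from the base axis. Payload 3.5 kg.
Tool frame: the origin (TCP) lies midway between the tips of the shut fingers; the grasp point (between the pads) lies 19 mm behind it (robot.hold_point_z is the distance from the TCP to the grasp point, in m); x points along the fingers, y is the direction in which the jaws open and shut, and the axes are right-handed (so a half turn about x gives the same grasp; the last joint's range is limited). The gripper opens to 85 mm and grips with 20 to 120 N. Pads are 22 mm wide; open, the fingers measure 114 mm over their backs; the gripper's body (76 mm by 85 mm) begins 54 mm behind the grasp point. The pads swing forward as they close: fully open they stand 13 mm farther back than shut.
Start: joints at [-1.419, 0.286, 1.577, -0, 1.279, -0.15], TCP at [0.201, -0.644, 0.231] pointing down, gripper open.
Joint ranges: [-2.77, 2.77], [-0.9, 2.22], [0.21, 2.48], [-1.53, 4.67], [0.24, 2.81], [-2.84, 2.84]. Speed limits (rad/s): [2.79, 2.79, 3.14, 3.14, 3.14, 3.14].

## Interface

Orientations are given as a rotation vector (axis times angle).
In Python, from rig import robot gives the robot as it stands.
- The arm moves only by the tool jog_arm, never from a script. Its argument "series" is a list of rows, each a list of 4 numbers: the shift along the world's x, y, z in cm, then the turn about the world's z in degrees. In form: [[x, y, z, twist], ...]. A call has 1 to 8 rows; each row is the pose to reach, as a shift and turn from the pose measured when the call began; what a row does not reach only later rows make up. A row lasts 1/10 s, in which the tool goes at most 50 mm and 8.59 degrees, less where a joint would pass 70% of its speed; a pose out of reach is approached as far as the arm can. A call with a gripper value outside its range is refused whole. "claw" is the closure, from -1 (fully open) to 1 (shut), so that 0 is half open, set as the call begins (left out, the last holds). The fingers move at their own pace and stop on an object; "grip_force" is the grip in N (left out, the last holds). Time passes only in rows, so rows that repeat a pose let the fingers close. It gives the time, the measured TCP pose, the force and the opening at its end, in the units of the state.
- robot.state(): the state, without advancing time (a new reading comes with each control period).
- robot.capture(name): name is "scene" or "top" or "wrist"; returns the picture (420x560x3 uint8, red, green, blue); there is no depth.
- robot.get_calibration(name): a dict with "K" (3x3 intrinsics, pixels), "origin" and "rotation" of the camera in the world. Camera axes: x right, y down, z forward; pixel columns grow to the right and rows downward; lengths in m; the calibration is good to about 2 mm. The wrist camera is an equidistant fisheye: a pixel r from the principal point sees the ray r / f radians off the axis. A picture is of the moment at which its call begins: read the wrist's pose just before it. get_calibration takes no time and is no camera call; for the wrist camera it gives the pose at the moment of the call.
- robot.hand_in(): hands the job in, once; it reports no verdict.
The state is a dict: "time": time; "joints": joint angles; "joint_vel": joint speeds; "joint_torque": joint torques, N m; "tcp_pos": TCP position; "eef_rot": TCP orientation; "wrist_force": force on the tool from outside, world axes, zero at the start; "torque": the same for the moment, N m; "width": finger opening in m.
Only numpy, scipy, OpenCV 4.12 (cv2) and the standard library are available. Lean on these libraries where they do the work, as an engineer would, in place of code of your own. Each camera call takes 0.05 s, during which the arm holds its last target.

## Task

Make the bench mixer ready to run: take the steel setting block off the rotor pad and stand it upright, right down, in its own bay of the block rack (the middle size of the three). Then slide the low guard along the mixer's bed, without lifting or ramming it, until its flat tongue is fully home in the interlock switch and the guard's front wall is up against the switch. Leave the small block and the jar on the console where they are.

Things in the scene. Friction and masses are not known exactly. Their poses are not given: they have to be found in the camera images.
- slot_mouth (a point): Middle of the mouth of the interlock switch's slot, 22 mm over the mixer's bed. Black block 50 wide (x) x 60 long (y) x 48 mm high, fixed to the bed. Axes are the mixer's: +y points out of the slot, the tongue enters along -y; z up; +x to the console side. Slot 22 mm wide (x), 8 mm high, 40 mm deep; its mouth is flared to 30 mm wide for the first 7 mm.
- rotor (a point): Middle of the rotor pad, a dark disc 92 mm across, flush in the mixer's grey bed, 60 mm out (+y) from the slot's mouth and in line with it. Same axes as slot_mouth. The bed is flat and level, 30 mm over the bench, free from x = -115 mm to the fence at +55 mm, and from the switch's face at y = -60 to y = +300 mm, from here.
- fence (a point): Half-way along the fence's inner face, at bed level. Aluminium strip 15 mm high, 12 mm thick, along y over the bed's whole 440 mm. Its face looks to -x and lies 55 mm to +x of the slot's middle: the guard standing squarely against it is in line with the slot. Behind it, x +13 to +109 mm, stands the console, 40 mm over the bed. Same axes as slot_mouth.
- guard: Loose guard, origin under its middle: aluminium-walled cover with clear top, open below, 110 (x) x 120 (y) x 50 mm high, 0.3 to 0.5 kg, on the bed, up to 35 mm off the fence, a little askew. Too wide to grasp: push it by its flat walls; sliding takes 2 to 6 N. Its -y wall is the front, with the tongue, towards the switch; +y is the rear wall.
- tongue_root (a point): Where the tongue leaves the guard's front (-y) wall, 60 mm from the guard's middle and 22 mm over the bed; axes of the guard. The steel tongue is flat and level, 18 mm wide, 4 mm thick, and sticks out 34 mm along -y, the last 4 mm only 12 mm wide. It is fully home when this point is at slot_mouth.
- block_centre (a point): Centre of the steel setting block to be returned, 28 x 28 x 50 mm (upright), about 0.18 kg; axes along its sides, z up. It starts standing on the rotor pad.
- bay_floor (a point): Middle of the floor of the block's own bay: square pocket 33 x 33 mm, 16 mm deep, in a grey holder 52 x 52 mm; floor 12 mm, rim 28 mm over the bench. Axes along its sides; z up; +y points to its paper label with a dark square. The rack has three holders in a row along x, 54 mm apart, in changing order, with pockets of 25, 33 and 41 mm; the other two are not for this block.
- small_centre (a point): Centre of the small steel block (20 x 20 x 50 mm) that stands in its 25 mm bay in the same row; leave it alone.
- vial: Small clear jar with white cap, 26 mm across, 45 mm high, on the console behind the fence; origin under its middle; leave alone.
Not all that is in view belongs to the job. Leave any purple look-alike of the guard alone. What is shaped like the part that bears block_centre but pink is not meant.

How it is judged:
By the outcome, as a careful person would: the job done as asked, in the order asked, and still so for the second after the job is handed in, with the robot touching nothing.
It also fails if it takes over 72 s, if anything falls off the work surface, if the arm or the gripper's body presses on something with over 40 N, if the wrist force passes 120 N, or if a joint passes its speed limit or range.

## Working session

There is one attempt and no reset: what is moved stays moved. The work goes in short steps, Python scripts to look and compute and a tool call to move; the robot and the scene stay as the last step left them, time stands still between calls to the robot, and variables do not carry over. Pictures are saved under pics/ and viewed, and the job is handed in when it is done.

Besides the shell and the picture viewer there is one more tool, called after "Request:" as name(argument=value, ...), one argument or row to a line, values as JSON. jog_arm: Moves the arm, as the interface text tells. Its arguments: {"type":"object","properties":{"series":{"type":"array","items":{"type":"array","items":{"type":"number"}}},"claw":{"type":"number"},"grip_force":{"type":"number"}},"required":["series"]}

```bash
ls; mkdir -p pics; python3 - <<'E'
from rig import robot
import cv2,numpy as np
s=robot.state();print({k:np.round(v,4).tolist() for k,v in s.items()})
print(robot.hold_point_z)
for n in ["scene","top","wrist"]:
    c=robot.get_calibration(n);print(n,{k:np.round(v,4).tolist() for k,v in c.items() if k!='name'})
    im=robot.capture(n);cv2.imwrite(f"pics/{n}0.png",im[:,:,::-1])
E
```

```text
pics
{'time': 0.0, 'joints': [-1.419, 0.2872, 1.5782, -0.0, 1.2786, -0.15], 'joint_vel': [0.002, -0.0018, -0.0008, -0.0009, -0.0004, -0.0002], 'joint_torque': [-0.0004, -40.5983, -29.2626, -0.0002, 0.0059, 0.0], 'tcp_pos': [0.2005, -0.6438, 0.2299], 'eef_rot': [2.0599, 0.3157, -2.06], 'wrist_force': [-0.1378, 0.1467, 0.0353], 'torque': [0.0191, -0.0684, -0.0261], 'width': 0.0852}
0.0187
scene {'K': [[520.6359, 0.0, 277.1656], [0.0, 520.6359, 214.2546], [0.0, 0.0, 1.0]], 'origin': [0.951, 0.5673, 0.7178], 'rotation': [-0.8387, -2.54, 1.1336]}
top {'K': [[451.8479, 0.0, 276.3819], [0.0, 451.8479, 207.8789], [0.0, 0.0, 1.0]], 'origin': [0.3867, -0.0197, 1.0603], 'rotation': [-2.1029, 2.1635, -0.133]}
wrist {'K': [[325.1923, 0.0, 280.5567], [0.0, 325.1923, 211.7106], [0.0, 0.0, 1.0]], 'origin': [0.2799, -0.6185, 0.3723], 'rotation': [2.3075, -1.6982, -0.2845]}
```

View pics/scene0.png

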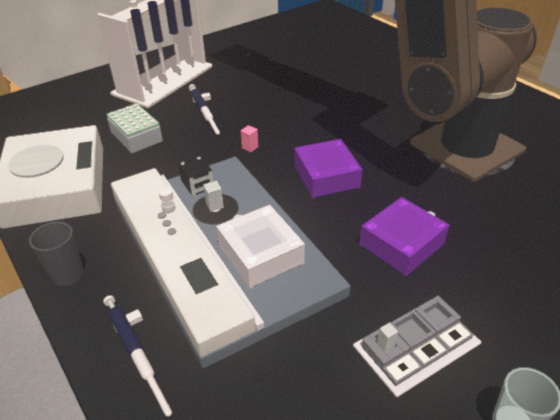

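View pics/top0.png

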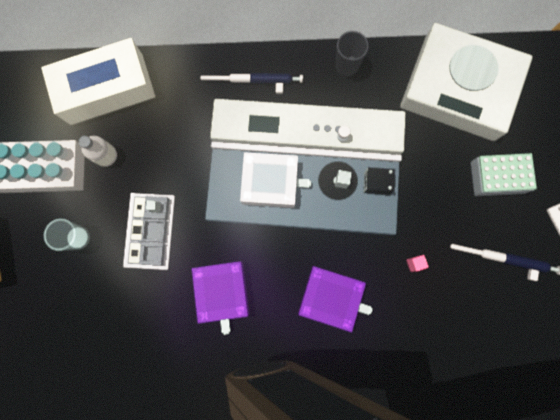

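View pics/wrist0.png

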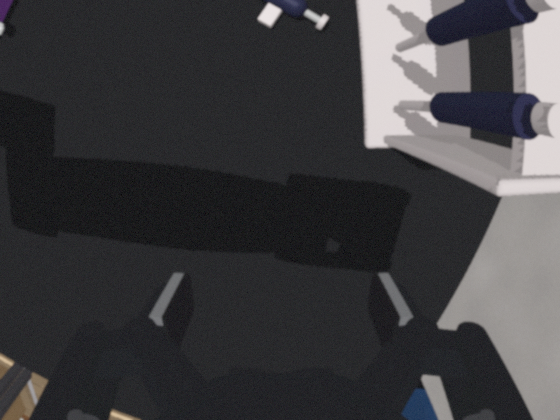

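```bash
cat > h.py <<'E'
import numpy as np,cv2
from scipy.spatial.transform import Rotation as R
def ray(c,px):
    px=np.atleast_2d(np.asarray(px,float));K=c["K"];K=np.array(K)
    d=(px-K[:2,2])/K[0,0]
    v=np.c_[d,np.ones(len(d))]
    return v@R.from_rotvec(np.ravel(c["rotation"])).as_matrix().T if np.size(c["rotation"])==3 else v@np.array(c["rotation"]).T
def rayw(c,px):
    px=np.atleast_2d(np.asarray(px,float));K=np.array(c["K"])
    d=(px-K[:2,2])/K[0,0];r=np.linalg.norm(d,axis=1,keepdims=True)
    v=np.c_[d*np.sinc(r/np.pi),np.cos(r)]
    return v@R.from_rotvec(np.ravel(c["rotation"])).as_matrix().T
def plane(c,px,z,fish=False):
    v=(rayw if fish else ray)(c,px);o=np.array(c["origin"])
    return o+v*((z-o[2])/v[:,2:])
def proj(c,P,fish=False):
    P=np.atleast_2d(P);v=(P-np.array(c["origin"]))@R.from_rotvec(np.ravel(c["rotation"])).as_matrix()
    K=np.array(c["K"])
    if fish:
        rho=np.linalg.norm(v[:,:2],axis=1,keepdims=True);th=np.arctan2(rho,v[:,2:])
        return v[:,:2]/np.maximum(rho,1e-9)*th*K[0,0]+K[:2,2]
    return v[:,:2]/v[:,2:]*K[0,0]+K[:2,2]
E
python3 - <<'E'
import cv2
im=cv2.imread('pics/top0.png')
cv2.imwrite('pics/topA.png',cv2.resize(im[95:240,200:410],None,fx=3.8,fy=3.8,interpolation=cv2.INTER_CUBIC))
cv2.imwrite('pics/topB.png',cv2.resize(im[185:275,115:185],None,fx=6,fy=6,interpolation=cv2.INTER_CUBIC))
im=cv2.imread('pics/scene0.png')
cv2.imwrite('pics/scB.png',cv2.resize(im[290:395,345:490],None,fx=5,fy=5,interpolation=cv2.INTER_CUBIC))
cv2.imwrite('pics/scA.png',cv2.resize(im[145:300,150:350],None,fx=3.8,fy=3.8,interpolation=cv2.INTER_CUBIC))
E
```

```text
(no output)
```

View pics/topA.png

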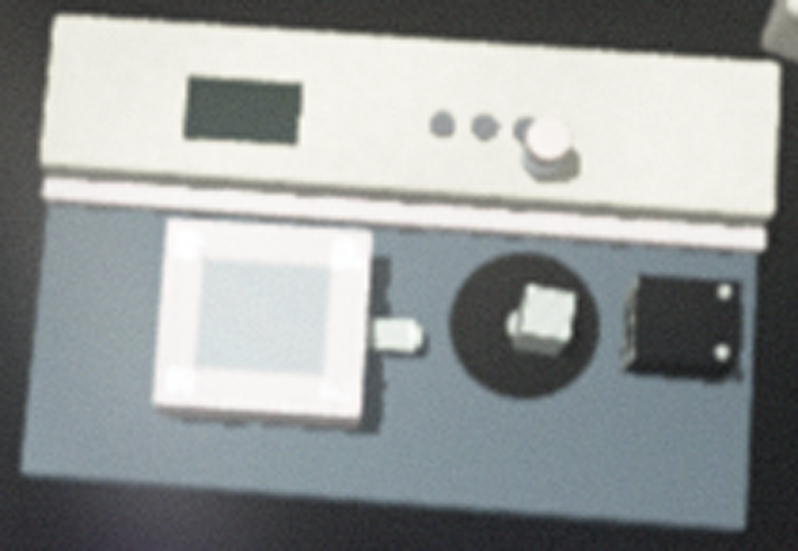

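View pics/topB.png

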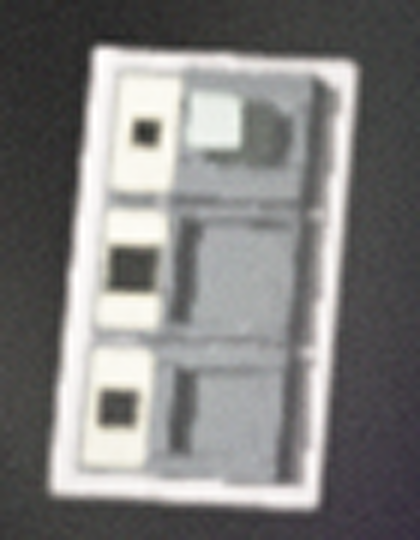

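View pics/scB.png

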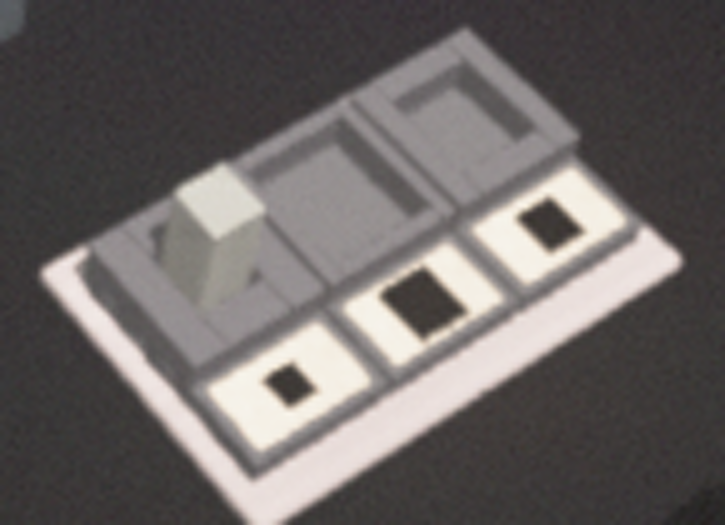

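View pics/scA.png

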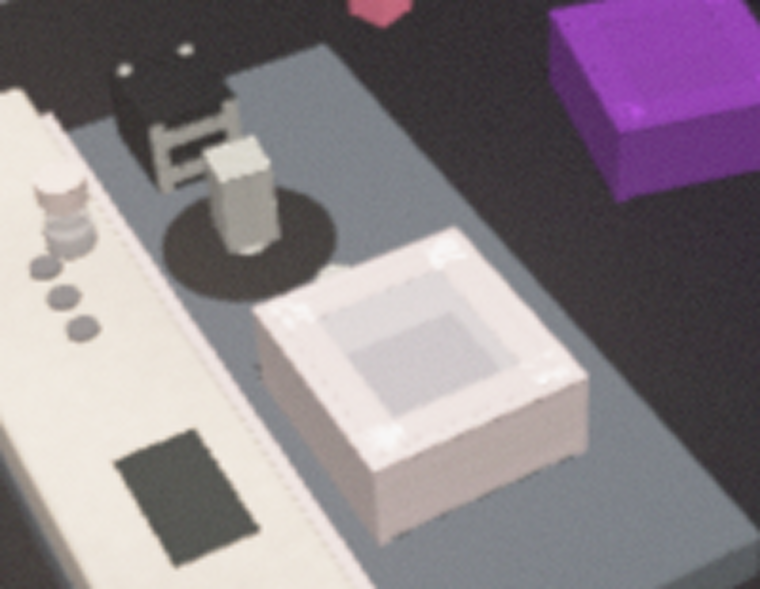

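```bash
cat > m.py <<'E'
from rig import robot
from h import *
c=robot.get_calibration("top")
def A(p,z): return plane(c,(np.array(p)+.5)/3.8-.5+[200,95],z)[:,:2]
def B(p,z): return plane(c,(np.array(p)+.5)/6-.5+[115,185],z)[:,:2]
np.set_printoptions(precision=4,suppress=True)
bed=A([(22,472),(745,528)],.03);print("bed edge",bed,np.degrees(np.arctan2(*(bed[0]-bed[1]))))
f=A([(45,204),(765,249)],.045);print("fence",f,np.degrees(np.arctan2(*(f[0]-f[1]))))
rot=A([(448,325),(600,325),(523,252),(523,398)],.03);print("rotor",rot,rot.mean(0))
print("switch top",A([(641,276),(742,281),(736,378),(634,370)],.078))
print("blocktop",A([(527,285),(577,292),(569,342),(518,330)],.08))
g=A([(167,218),(374,229),(361,420),(153,407)],.08);print("guard top",g,g.mean(0))
print("holder plate corners",B([(97,47),(358,62),(318,508),(50,495)],0.0))
print("labels squares",B([(147,131),(133,268),(118,407)],.02))
print("pocket own rim",B([(170,368),(290,370),(278,470),(163,462)],.028))
print("small top",B([(188,93),(243,97),(238,152),(190,148)],.062))
s=robot.state();print(R.from_rotvec(s["eef_rot"]).as_matrix())
E
python3 m.py
```

```text
bed edge [[ 0.5203  0.1672]
 [ 0.4737 -0.2666]] 6.134713064946104
fence [[ 0.6834  0.1498]
 [ 0.6406 -0.2859]] 5.607040818132997
rotor [[ 0.6031 -0.0944]
 [ 0.6001 -0.1869]
 [ 0.6473 -0.1422]
 [ 0.5565 -0.138 ]] [ 0.6018 -0.1404]
switch top [[ 0.6186 -0.2044]
 [ 0.6137 -0.2627]
 [ 0.5565 -0.2556]
 [ 0.563  -0.1972]]
blocktop [[ 0.6149 -0.1377]
 [ 0.6098 -0.1665]
 [ 0.5803 -0.1603]
 [ 0.5883 -0.1312]]
guard top [[ 0.6622  0.0718]
 [ 0.6514 -0.0498]
 [ 0.5383 -0.0385]
 [ 0.5496  0.0817]] [0.6004 0.0163]
holder plate corners [[0.5937 0.3528]
 [0.5843 0.2475]
 [0.408  0.2619]
 [0.4158 0.3675]]
labels squares [[0.5557 0.3253]
 [0.502  0.3298]
 [0.4483 0.3346]]
pocket own rim [[0.4621 0.3121]
 [0.4601 0.2658]
 [0.4222 0.27  ]
 [0.4264 0.3141]]
small top [[0.5629 0.2961]
 [0.5607 0.2753]
 [0.5398 0.2769]
 [0.5419 0.295 ]]
[[-0.0003  0.2973 -0.9548]
 [ 0.0019 -0.9548 -0.2973]
 [-1.     -0.0019 -0.0003]]
```

Request:
jog_arm(
  series=[
    [0,5,2,8],
    [0,10,4,16],
    [2,15,5,24],
    [6,18,5,32],
    [10,21,5,40],
    [14,24,5,48],
    [18,27,5,56],
    [22,30,5,62],
  ],
  claw=-0.4,
)

```text
time: 0.95
tcp_pos: [0.4137, -0.3483, 0.2802]
eef_rot: [1.342, 1.119, -1.343]
wrist_force: [0.3, -0.2, 0.3]
width: 0.0598
```

Request:
jog_arm(
  series=[
    [3,3,-1,0],
    [6,6,-2,0],
    [9,9,-3,0],
    [12,12,-5,0],
    [15,14,-6,0],
    [17,14,-7,0],
    [17,14,-7,0],
  ],
)

```text
time: 1.65
tcp_pos: [0.5844, -0.2068, 0.2076]
eef_rot: [1.339, 1.124, -1.343]
wrist_force: [-0.6, 0.0, 0.2]
width: 0.0602
```

```bash
cat > cap.py <<'E'
import sys
from rig import robot
from h import *
n,out=sys.argv[1:3]
np.set_printoptions(precision=4,suppress=True)
s=robot.state();c=robot.get_calibration(n);im=robot.capture(n)
cv2.imwrite(f"pics/{out}.png",im[:,:,::-1])
import pickle;pickle.dump(({k:np.array(v) for k,v in c.items() if k in("K","origin","rotation")},s),open(f"pics/{out}.pkl","wb"))
M=R.from_rotvec(s["eef_rot"]).as_matrix()
print(s["time"],np.array(s["tcp_pos"]),"jaw yaw",np.degrees(np.arctan2(-M[0,1],M[1,1])),"w",s["width"],np.array(s["wrist_force"]),np.array(s["joints"]))
E
python3 cap.py wrist w1
```

```text
1.65 [ 0.5844 -0.2068  0.2076] jaw yaw -100.28576215422702 w 0.0601688341175153 [-0.5848  0.0113  0.1941] [-0.5035  0.1894  1.7368 -0.0003  1.2208 -0.3238]
```

View pics/w1.png

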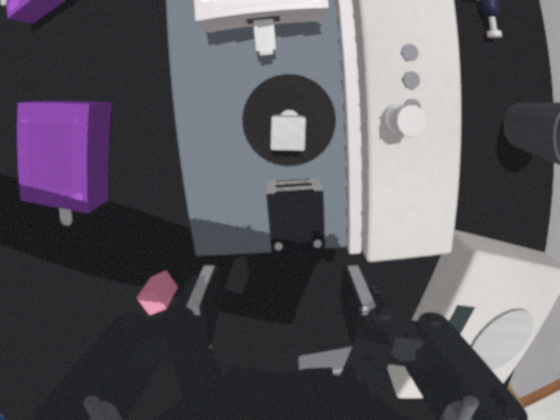

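```bash
python3 - <<'E'
import cv2
im=cv2.imread('pics/w1.png')
cv2.imwrite('pics/w1z.png',cv2.resize(im[60:260,180:380],None,fx=3,fy=3,interpolation=cv2.INTER_CUBIC))
cv2.imwrite('pics/w1y.png',cv2.resize(im[100:160,260:320],None,fx=10,fy=10,interpolation=cv2.INTER_CUBIC))
E
```

```text
(no output)
```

View pics/w1z.png

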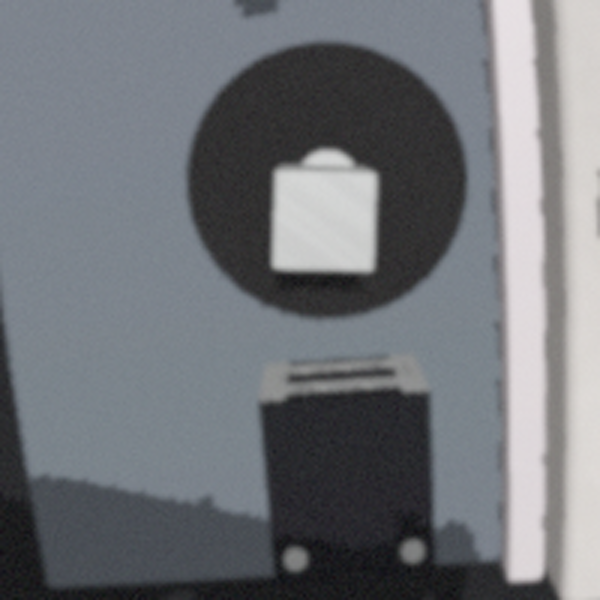

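View pics/w1y.png

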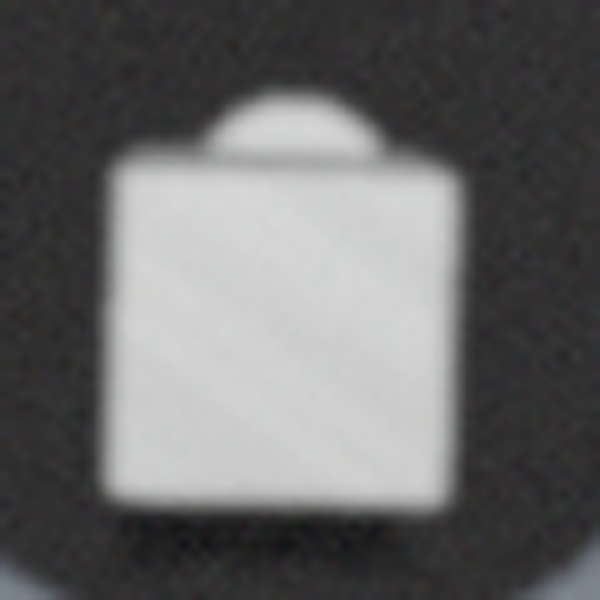

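```bash
cat > m2.py <<'E'
import pickle
from h import *
np.set_printoptions(precision=4,suppress=True)
c,s=pickle.load(open('pics/w1.pkl','rb'))
f=lambda p,sc,o,z: plane(c,(np.array(p,float)+.5)/sc-.5+o,z,True)[:,:2]
def quad(q):
    x=(q[1]+q[2]-q[0]-q[3])/2;y=(q[0]+q[1]-q[2]-q[3])/2
    print(q.mean(0),"size",np.linalg.norm(x),np.linalg.norm(y),"yaw",np.degrees(np.arctan2(x[1],x[0])),np.degrees(np.arctan2(-y[0],y[1])))
quad(f([(110,158),(465,158),(453,510),(103,502)],10,[260,100],.08))
r=f([(188,180),(466,180),(326,42),(326,318)],3,[180,60],.03);print(r,r.mean(0))
quad(f([(262,403),(431,395),(432,565),(275,578)],3,[180,60],.078))
fe=f([(487,10),(497,250),(503,450),(506,580)],3,[180,60],.045);print("fence",fe)
E
python3 m2.py
```

```text
[ 0.6001 -0.1475] size 0.029145654071917614 0.029167683737005512 yaw -10.743773414818278 -11.63589268691572
[[ 0.5589 -0.1308]
 [ 0.6482 -0.1466]
 [ 0.611  -0.0945]
 [ 0.595  -0.1844]] [ 0.6033 -0.1391]
[ 0.594  -0.2272] size 0.04889521019729299 0.05524971040112761 yaw -6.2712634356024175 -7.215800936058872
fence [[ 0.6614 -0.0932]
 [ 0.6524 -0.169 ]
 [ 0.6459 -0.2355]
 [ 0.6419 -0.2838]]
```

Request:
jog_arm(
  series=[
    [0.8,3,-4,-0.7],
    [1.5,5.9,-8,-0.7],
    [1.5,5.9,-11,-0.7],
    [1.5,5.9,-13.5,-0.7],
    [1.5,5.9,-15.5,-0.7],
    [1.5,5.9,-15.8,-0.7],
    [1.5,5.9,-15.8,-0.7],
  ],
)

```text
time: 2.4
tcp_pos: [0.598, -0.1491, 0.0508]
eef_rot: [1.349, 1.116, -1.354]
wrist_force: [1.0, 0.1, -0.1]
width: 0.0599
```

```bash
python3 cap.py wrist w2
```

```text
2.4 [ 0.598  -0.1491  0.0508] jaw yaw -101.10664669164743 w 0.05985544470238033 [ 1.0007  0.1058 -0.1127] [-0.4087  0.3666  1.8338 -0.0003  0.9467 -0.2147]
```

View pics/w2.png

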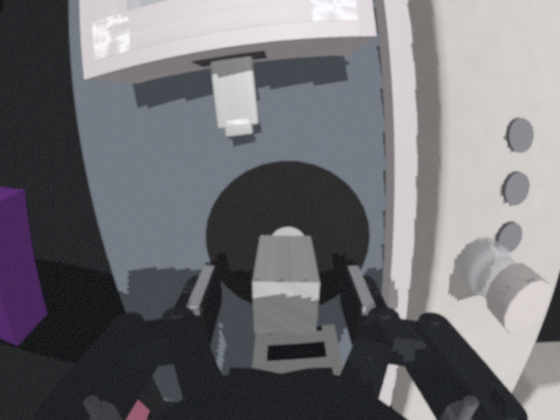

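The block is centred between the fingers (about pixel 286, 290). Closing.

Request:
jog_arm(
  series=[
    [0,0,0,0],
    [0,0,0,0],
    [0,0,0,0],
    [0,0,0,0],
    [0,0,0,0],
    [0,0,0,0],
  ],
  claw=1,
  grip_force=50,
)

```text
time: 3.05
tcp_pos: [0.6003, -0.1501, 0.0541]
eef_rot: [1.35, 1.111, -1.351]
wrist_force: [-0.6, -0.0, 7.0]
width: 0.0273
```

Request:
jog_arm(
  series=[
    [0,0,1,0],
    [0,0,3,0],
    [0,0,6,0],
    [0,0,9,0],
    [0,0,11,0],
    [0,0,11,0],
  ],
)

```text
time: 3.65
tcp_pos: [0.6021, -0.1508, 0.1681]
eef_rot: [1.351, 1.104, -1.346]
wrist_force: [0.6, -0.1, -1.8]
width: 0.0269
```

```bash
python3 cap.py wrist w3
```

```text
3.65 [ 0.6021 -0.1508  0.1681] jaw yaw -101.08110231045085 w 0.026949631501757693 [ 0.613  -0.1156 -1.7703] [-0.4084  0.2223  1.7738 -0.0006  1.1381 -0.2148]
```

View pics/w3.png

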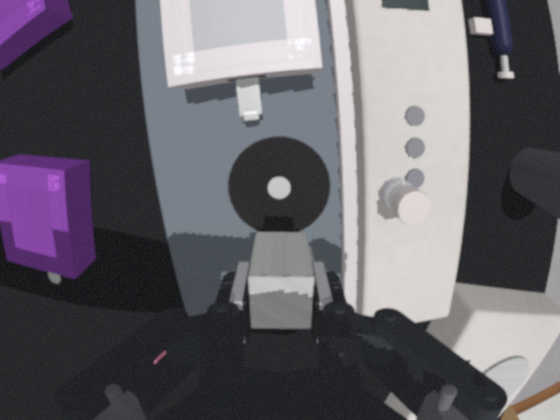

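Request:
jog_arm(
  series=[
    [-1,4.5,2,1],
    [-3,9,3,2],
    [-5,13.5,3,3],
    [-7,18,3,4],
    [-9.5,22,3,5],
    [-12,26,3,6],
    [-14,30,3,6],
    [-15.9,33,3,6],
  ],
)

```text
time: 4.5
tcp_pos: [0.439, 0.1814, 0.193]
eef_rot: [1.272, 1.166, -1.275]
wrist_force: [0.2, 0.8, -1.2]
width: 0.0273
```

Request:
jog_arm(
  series=[
    [0,1,0,0],
    [0,2,0,0],
    [0,2,0,0],
    [0,2,0,0],
  ],
)

```text
time: 4.9
tcp_pos: [0.4395, 0.2007, 0.1925]
eef_rot: [1.271, 1.166, -1.277]
wrist_force: [-0.8, -0.1, -1.7]
width: 0.0271
```

```bash
python3 cap.py wrist w4
```

```text
4.9 [0.4395 0.2007 0.1925] jaw yaw -95.06951860196658 w 0.027116841752985153 [-0.7892 -0.1111 -1.7088] [ 0.2189 -0.107   2.0722 -0.0021  1.1792  0.3082]
```

View pics/w4.png

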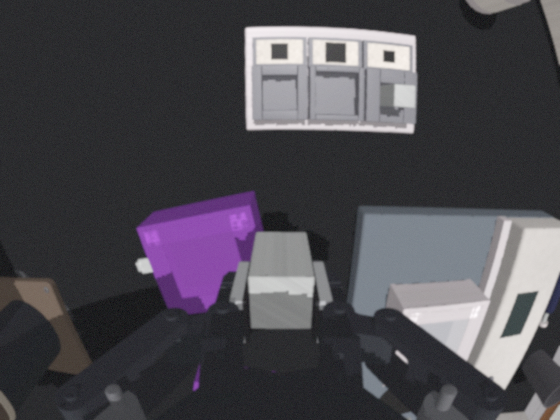

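```bash
python3 - <<'E'
import cv2
im=cv2.imread('pics/w4.png')
cv2.imwrite('pics/w4z.png',cv2.resize(im[20:140,235:335],None,fx=5,fy=5,interpolation=cv2.INTER_CUBIC))
cv2.imwrite('pics/w4b.png',cv2.resize(im[220:340,220:340],None,fx=5,fy=5,interpolation=cv2.INTER_CUBIC))
E
```

```text
(no output)
```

View pics/w4z.png

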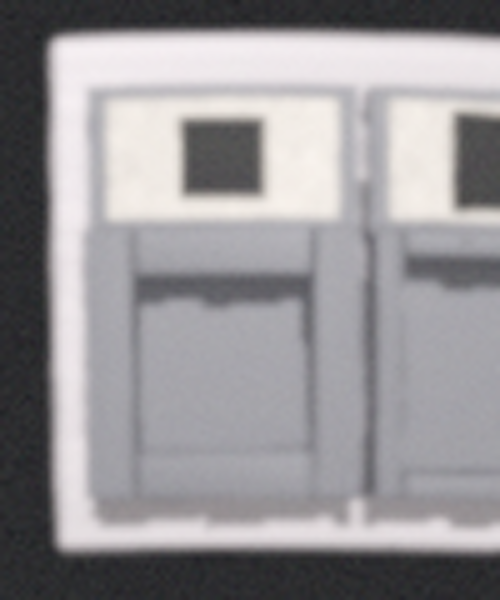

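View pics/w4b.png

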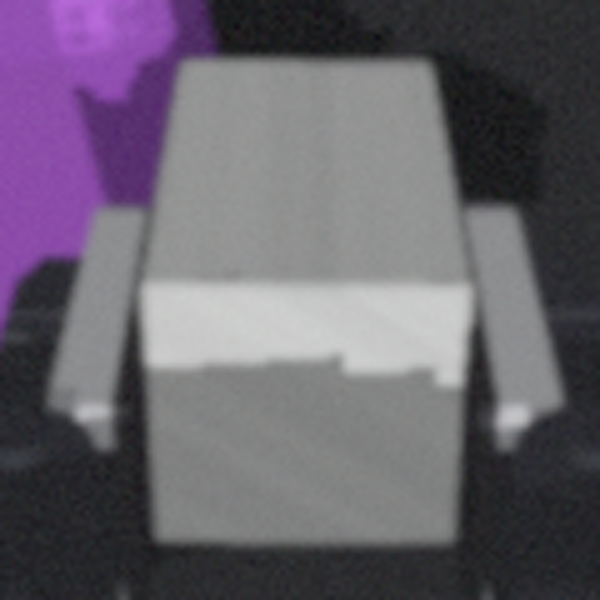

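```bash
cat > m3.py <<'E'
import pickle
from h import *
np.set_printoptions(precision=4,suppress=True)
c,s=pickle.load(open('pics/w4.pkl','rb'))
print(c["origin"],s["tcp_pos"])
f=lambda p,sc,o,z: plane(c,(np.array(p,float)+.5)/sc-.5+o,z,True)[:,:2]
def quad(q):
    x=(q[1]+q[2]-q[0]-q[3])/2;y=(q[0]+q[1]-q[2]-q[3])/2
    print(q.mean(0),"size",np.linalg.norm(x),np.linalg.norm(y),"yaw",np.degrees(np.arctan2(x[1],x[0])),np.degrees(np.arctan2(-y[0],y[1])))
quad(f([(135,272),(314,272),(312,450),(137,450)],5,[235,20],.028))
quad(f([(90,228),(368,228),(365,495),(92,495)],5,[235,20],.028))
# block in hand
b=[220,220]
px=lambda p:(np.array(p,float)+.5)/5-.5+b
for z in (.205,.21,.215,.22,.225,.23):
    print(z);quad(f([(142,285),(472,285),(457,545),(155,545)],5,b,z))
for z in (.16,.165,.17,.175,.18):
    q=f([(180,60),(435,60)],5,b,z);print(z,q,np.linalg.norm(q[1]-q[0]))
E
python3 m3.py
```

```text
[0.4466 0.2852 0.3345] [0.4395 0.2007 0.1925]
[0.4465 0.2966] size 0.032702301832598375 0.03367372167791398 yaw -5.136306189635292 -5.104982248677035
[0.4473 0.2967] size 0.051032828436525964 0.05064274001828401 yaw -5.099025073874387 -5.197639476926992
0.205
[0.4386 0.1937] size 0.030543904859821638 0.031165831899277362 yaw -5.07889599986102 -5.238955661132093
0.21
[0.4389 0.1972] size 0.029364974235154127 0.029962896196133893 yaw -5.078895999861062 -5.238955661132081
0.215
[0.4392 0.2007] size 0.02818604361048664 0.028759960492990417 yaw -5.078895999861016 -5.2389556611321275
0.22
[0.4395 0.2043] size 0.027007112985819214 0.02755702478984699 yaw -5.078895999861046 -5.238955661132109
0.225
[0.4398 0.2078] size 0.025828182361151728 0.026354089086703496 yaw -5.078895999861027 -5.238955661132043
0.23
[0.4401 0.2113] size 0.024649251736484214 0.025151153383560058 yaw -5.078895999861013 -5.238955661132085
0.16 [[0.4256 0.2143]
 [0.4552 0.2117]] 0.029678820974417423
0.165 [[0.4262 0.2164]
 [0.4549 0.2138]] 0.028828623363352072
0.17 [[0.4268 0.2184]
 [0.4547 0.2159]] 0.02797842575228672
0.175 [[0.4274 0.2204]
 [0.4545 0.218 ]] 0.027128228141221424
0.18 [[0.428  0.2225]
 [0.4542 0.2201]] 0.02627803053015607
```

Request:
jog_arm(
  series=[
    [0.7,4,0,0],
    [0.7,7,-2,0],
    [0.7,8.5,-5,0],
    [0.7,9.4,-8,0],
    [0.7,9.4,-10,0],
    [0.7,9.4,-11,0],
    [0.7,9.4,-11,0],
  ],
)

```text
time: 5.65
tcp_pos: [0.4462, 0.2933, 0.0811]
eef_rot: [1.27, 1.166, -1.281]
wrist_force: [0.3, 1.4, -1.5]
width: 0.0273
```

```bash
python3 cap.py wrist w5;python3 cap.py top t5; python3 cap.py scene s5;  python3 - <<'E'
import cv2
im=cv2.imread('pics/w5.png')
cv2.imwrite('pics/w5z.png',cv2.resize(im[80:340,180:440],None,fx=2.3,fy=2.3,interpolation=cv2.INTER_CUBIC))
im=cv2.imread('pics/t5.png')
cv2.imwrite('pics/t5z.png',cv2.resize(im[165:285,95:215],None,fx=5,fy=5,interpolation=cv2.INTER_CUBIC))
im=cv2.imread('pics/s5.png')
cv2.imwrite('pics/s5z.png',cv2.resize(im[250:400,340:490],None,fx=4,fy=4,interpolation=cv2.INTER_CUBIC))
E
```

```text
5.65 [0.4462 0.2933 0.0811] jaw yaw -95.18385715146985 w 0.027258564229835323 [ 0.3332  1.439  -1.4606] [ 0.3921  0.1595  2.0266 -0.0019  0.9617  0.4837]
5.7 [0.4471 0.2938 0.0826] jaw yaw -95.17524717967459 w 0.027092523874278057 [ 0.4637  0.0744 -1.3787] [ 0.3923  0.1579  2.0252 -0.0018  0.9619  0.4837]
5.75 [0.4478 0.2942 0.0836] jaw yaw -95.16932003501218 w 0.02686266603736403 [-0.0286 -0.9831 -2.1477] [ 0.3925  0.1567  2.0243 -0.0018  0.9618  0.4837]
```

View pics/w5z.png

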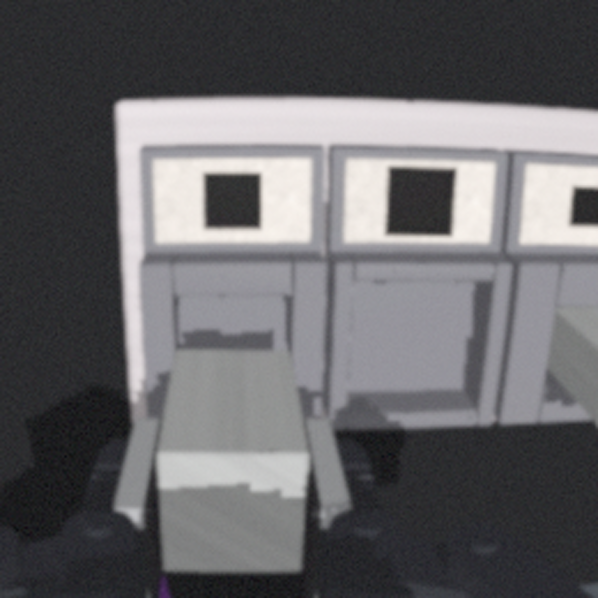

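View pics/s5z.png

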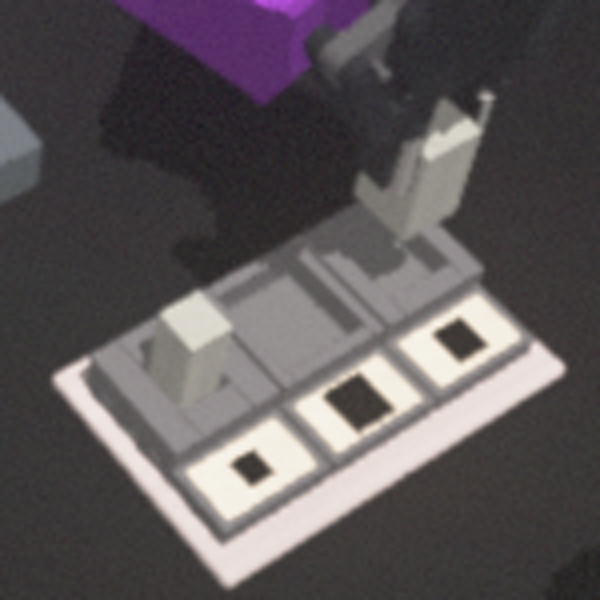

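```bash
cat > m5.py <<'E'
import pickle
from h import *
np.set_printoptions(precision=4,suppress=True)
c,s=pickle.load(open('pics/w5.pkl','rb'))
f=lambda p,z: plane(c,(np.array(p,float)+.5)/2.3-.5+[180,80],z,True)[:,:2]
t=np.radians(-5.1);ex=np.array([np.cos(t),np.sin(t)]);ey=np.array([-ex[1],ex[0]])
q=f([(177,296),(291,296)],.028);print("far rim",q,np.linalg.norm(q[1]-q[0]),"->bay",q.mean(0)-ey*.0165)
q=f([(143,258),(327,258)],.028);print("far holder edge",q,np.linalg.norm(q[1]-q[0]),"->bay",q.mean(0)-ey*.026)
print(np.array(s['tcp_pos']))
for zb in (.053,.056,.059):
    q=f([(177,349),(290,349)],zb);print(zb,"block bottom front",q,np.linalg.norm(q[1]-q[0]),"->",q.mean(0)-ey*.014)
    q=f([(157,453),(309,453)],zb+.05);print("   top front",q,np.linalg.norm(q[1]-q[0]),"->",q.mean(0)-ey*.014)
E
python3 m5.py
```

```text
far rim [[0.4322 0.3143]
 [0.4635 0.3115]] 0.03140415922788094 ->bay [0.4464 0.2965]
far holder edge [[0.4242 0.326 ]
 [0.474  0.3215]] 0.050023564545385785 ->bay [0.4468 0.2978]
[0.4462 0.2933 0.0811]
0.053 block bottom front [[0.4334 0.3088]
 [0.4611 0.3063]] 0.027852758249563146 -> [0.446  0.2936]
   top front [[0.4331 0.3086]
 [0.4613 0.3061]] 0.028234930315683488 -> [0.446  0.2934]
0.056 block bottom front [[0.4337 0.31  ]
 [0.461  0.3076]] 0.027361175155639943 -> [0.4461 0.2948]
   top front [[0.4337 0.3103]
 [0.4611 0.3079]] 0.027528927188359982 -> [0.4461 0.2952]
0.059 block bottom front [[0.4341 0.3112]
 [0.4609 0.3088]] 0.02686959206171663 -> [0.4462 0.2961]
   top front [[0.4342 0.3121]
 [0.4609 0.3097]] 0.02682292406103643 -> [0.4463 0.2969]
```

View pics/t5z.png

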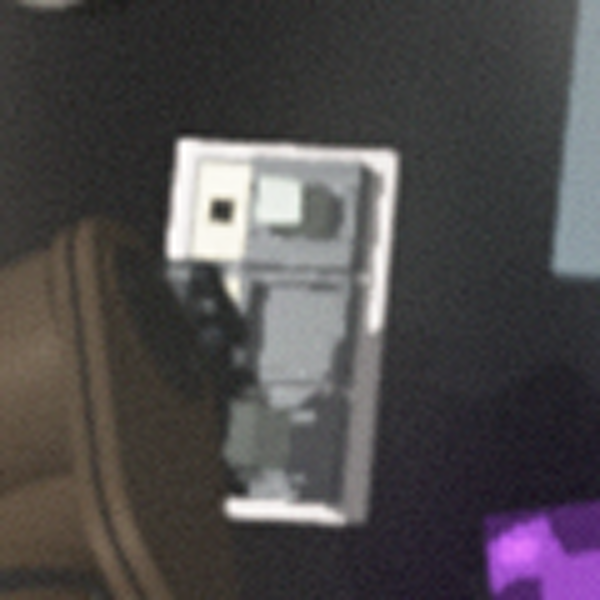

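Request:
jog_arm(
  series=[
    [-0.1,0.2,-0.5,0],
    [-0.1,0.2,-1.5,0],
    [-0.1,0.2,-2.2,0],
    [-0.1,0.2,-2.7,0],
    [-0.1,0.2,-3.2,0],
    [-0.1,0.2,-3.6,0],
    [-0.1,0.2,-3.9,0],
    [-0.1,0.2,-3.9,0],
  ],
)

```text
time: 6.6
tcp_pos: [0.4468, 0.2963, 0.0446]
eef_rot: [1.274, 1.164, -1.276]
wrist_force: [0.2, -0.5, -1.7]
width: 0.027
```

Free of contact, already 8 mm below the rim. Going on down.

Request:
jog_arm(
  series=[
    [0,0,-0.2,0],
    [0,0,-0.4,0],
    [0,0,-0.5,0],
    [0,0,-0.6,0],
    [0,0,-0.7,0],
    [0,0,-0.7,0],
  ],
)

```text
time: 7.2
tcp_pos: [0.4467, 0.2963, 0.0376]
eef_rot: [1.274, 1.164, -1.276]
wrist_force: [0.3, 0.7, -2.4]
width: 0.0275
```

```bash
python3 cap.py wrist w6;  python3 - <<'E'
import cv2
im=cv2.imread('pics/w6.png')
cv2.imwrite('pics/w6z.png',cv2.resize(im[80:340,180:440],None,fx=2.3,fy=2.3,interpolation=cv2.INTER_CUBIC))
E
```

```text
7.2 [0.4467 0.2963 0.0376] jaw yaw -95.1560385796315 w 0.02749986886425149 [ 0.2946  0.7071 -2.4429] [ 0.397   0.2326  2.038  -0.0018  0.8721  0.4882]
```

View pics/w6z.png

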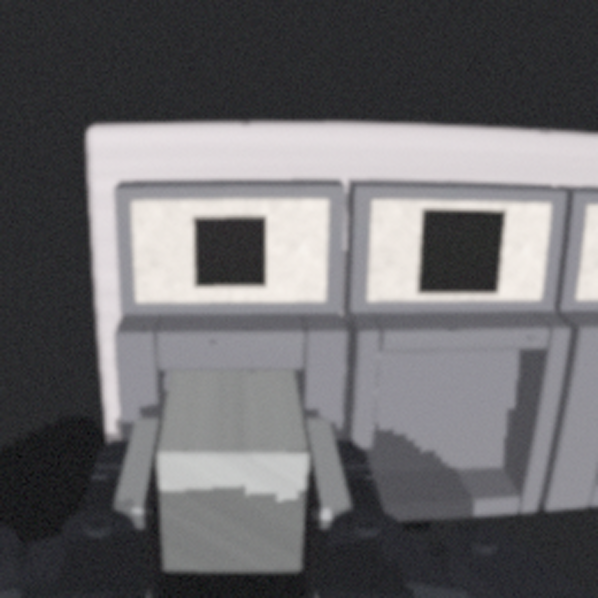

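Request:
jog_arm(
  series=[
    [0,0,-0.1,0],
    [0,0,-0.2,0],
    [0,0,-0.2,0],
  ],
)

```text
time: 7.55
tcp_pos: [0.4469, 0.2964, 0.0361]
eef_rot: [1.274, 1.164, -1.276]
wrist_force: [-1.8, -0.4, 1.8]
width: 0.0274
```

Request:
jog_arm(
  series=[
    [0,0,-0.1,0],
    [0,0,-0.1,0],
  ],
)

```text
time: 7.75
tcp_pos: [0.4469, 0.2964, 0.0361]
eef_rot: [1.273, 1.164, -1.277]
wrist_force: [-2.6, -2.2, 6.2]
width: 0.0268
```

Request:
jog_arm(
  series=[
    [0,0,0,0],
    [0,0,0,0],
    [0,0,0,0],
    [0,0,0,0],
  ],
  claw=-0.3,
)

```text
time: 8.15
tcp_pos: [0.4469, 0.2964, 0.0359]
eef_rot: [1.273, 1.164, -1.277]
wrist_force: [-0.8, 0.5, 0.3]
width: 0.0552
```

Request:
jog_arm(
  series=[
    [0,0,2,0],
    [0,0,5,0],
    [0,0,8,0],
    [0,-2,11,0],
    [0,-5,14,0],
    [0,-8,14,0],
    [0,-8,14,0],
  ],
)

```text
time: 8.85
tcp_pos: [0.4476, 0.2144, 0.1772]
eef_rot: [1.276, 1.161, -1.277]
wrist_force: [-0.0, -0.4, -0.7]
width: 0.0553
```

```bash
python3 cap.py wrist w7; python3 cap.py top t7; python3 cap.py scene s7;  python3 - <<'E'
import cv2,numpy as np
a=cv2.imread('pics/w7.png');a=cv2.resize(a[0:200,220:420],(400,400),interpolation=cv2.INTER_CUBIC)
im=cv2.imread('pics/s7.png')
b=cv2.resize(im[280:400,345:465],(400,400),interpolation=cv2.INTER_CUBIC)
cv2.imwrite('pics/c7.png',np.hstack([a,b]))
im=cv2.imread('pics/t7.png')
cv2.imwrite('pics/t7A.png',cv2.resize(im[95:240,200:410],None,fx=3.8,fy=3.8,interpolation=cv2.INTER_CUBIC))
E
```

```text
8.85 [0.4476 0.2144 0.1772] jaw yaw -95.30795905934626 w 0.05529611550139081 [-0.0141 -0.4154 -0.7272] [ 0.2433 -0.0602  2.0583 -0.0029  1.1425  0.3371]
8.9 [0.4471 0.2154 0.1763] jaw yaw -95.29106701072395 w 0.05592617338261615 [0.4567 0.0655 0.8825] [ 0.2451 -0.0584  2.0583 -0.0018  1.1422  0.3382]
8.95 [0.4469 0.2161 0.1758] jaw yaw -95.22809938849245 w 0.05535640328953663 [-0.0982 -0.346   0.5349] [ 0.2465 -0.0571  2.0581 -0.0016  1.1421  0.3383]
```

View pics/c7.png

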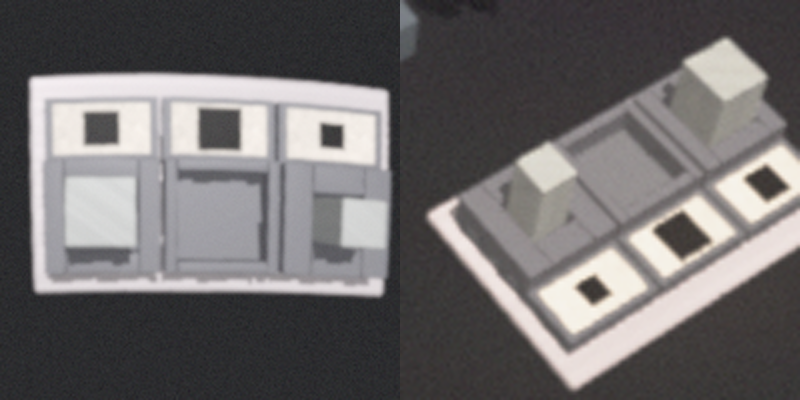

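View pics/t7A.png

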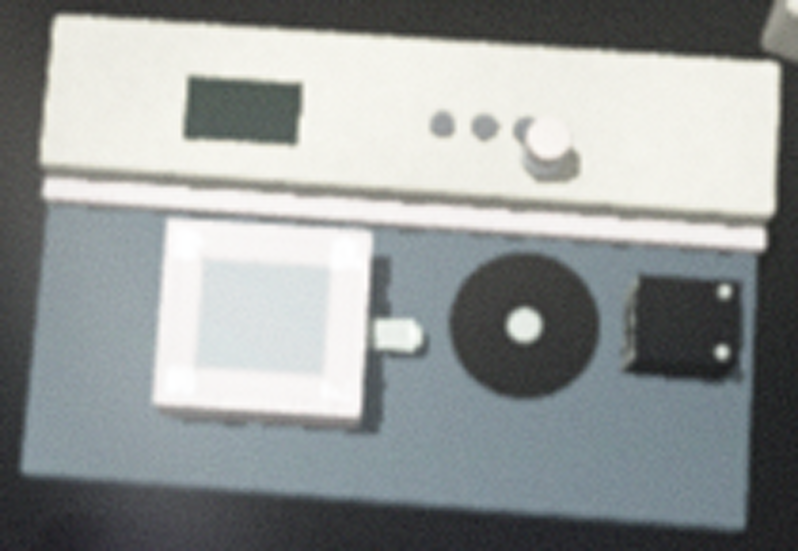

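Request:
jog_arm(
  series=[
    [1,-2,0,-8.5],
    [2,-5,0,-17],
    [3,-8,0,-25.5],
    [4,-11,0,-34],
    [5,-14,0,-42.5],
    [5.8,-17,0,-51],
    [5.8,-19,-1,-59.5],
    [5.8,-19,-2,-68],
  ],
  claw=-0.4,
)

```text
time: 9.8
tcp_pos: [0.5053, 0.0253, 0.1548]
eef_rot: [2.066, 0.299, -2.071]
wrist_force: [-0.2, -0.2, 0.7]
width: 0.0596
```

Request:
jog_arm(
  series=[
    [0,0,-1,-8],
    [0,0,-3,-16],
    [0,0,-4,-22.7],
    [0,0,-4,-22.7],
    [0,0,-4,-22.7],
  ],
)

```text
time: 10.3
tcp_pos: [0.5053, 0.026, 0.1143]
eef_rot: [-2.162, 0.114, 2.169]
wrist_force: [-0.4, -0.7, 0.2]
width: 0.0597
```

```bash
python3 cap.py wrist w8
```

```text
10.3 [0.5053 0.026  0.1143] jaw yaw 173.88242800084106 w 0.0596973442296675 [-0.3936 -0.719   0.1801] [-0.1501  0.0472  2.0786  0.0017  1.0194  1.5266]
```

View pics/w8.png

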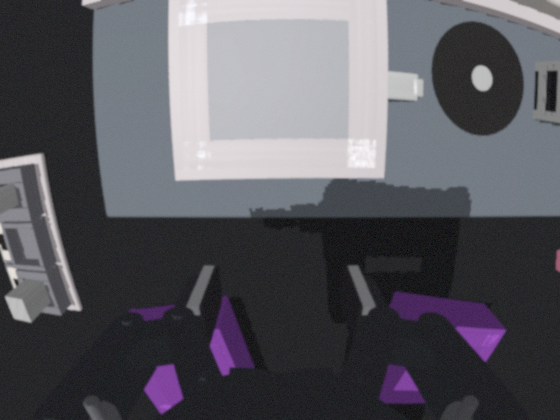

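Request:
jog_arm(
  series=[
    [0,0,-3,0],
    [0,0,-5.5,0],
    [0,0,-6.8,0],
    [0.5,0,-6.8,0],
    [1,-0.1,-6.8,0],
    [1.5,-0.15,-6.8,0],
    [1.8,-0.2,-6.8,0],
    [2.0,-0.2,-6.8,0],
  ],
)

```text
time: 11.15
tcp_pos: [0.5269, 0.0236, 0.048]
eef_rot: [-2.166, 0.115, 2.166]
wrist_force: [0.4, 0.0, 0.3]
width: 0.0596
```

Request:
jog_arm(
  series=[
    [0.2,0,0,0],
    [0.4,0,0,0],
    [0.6,-0.1,0,0],
    [0.8,-0.1,0,0],
    [0.9,-0.1,0,0],
    [1.0,-0.1,0,0],
  ],
)

```text
time: 11.75
tcp_pos: [0.5368, 0.0226, 0.0479]
eef_rot: [-2.165, 0.115, 2.166]
wrist_force: [-3.9, -0.4, 1.9]
width: 0.0594
```

```bash
python3 cap.py wrist w9
```

```text
11.75 [0.5368 0.0226 0.0479] jaw yaw 173.85722852508377 w 0.059392697495583915 [-3.8827 -0.3765  1.9089] [-0.1475  0.217   2.0331  0.0017  0.8924  1.5294]
```

View pics/w9.png

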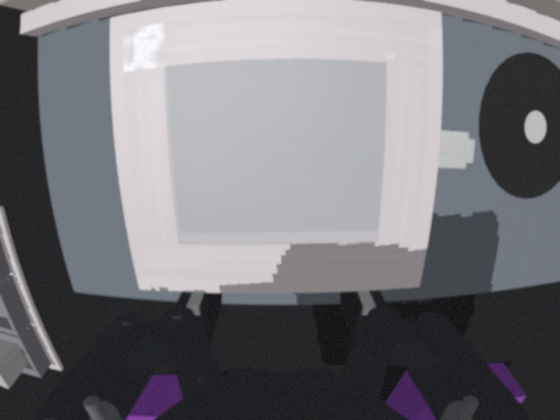

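Request:
jog_arm(
  series=[
    [0.15,0,0,0],
    [0.3,0,0,0],
    [0.4,0,0,0],
    [0.5,-0.1,0,0],
    [0.5,-0.1,0,0],
  ],
)

```text
time: 12.3
tcp_pos: [0.5405, 0.0223, 0.0476]
eef_rot: [-2.161, 0.113, 2.17]
wrist_force: [-3.7, 2.4, 3.5]
width: 0.0596
```

Request:
jog_arm(
  series=[
    [0.1,0,0,0],
    [0.2,0,0,0],
    [0.3,0,0,0],
    [0.3,0,0,0],
  ],
)

```text
time: 12.7
tcp_pos: [0.5426, 0.0223, 0.0474]
eef_rot: [-2.158, 0.113, 2.173]
wrist_force: [-5.3, 1.1, 4.3]
width: 0.0598
```

```bash
python3 cap.py wrist w10
```

```text
12.7 [0.5426 0.0223 0.0474] jaw yaw 173.8832351266486 w 0.059772367177426934 [-5.3282  1.1361  4.2603] [-0.1466  0.2323  2.0154  0.002   0.901   1.5297]
```

View pics/w10.png

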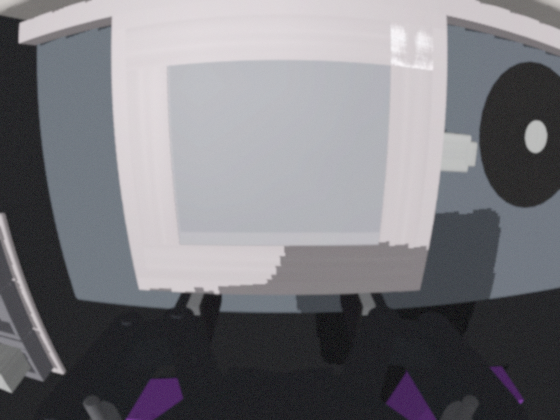

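```bash
python3 cap.py top t10; python3 cap.py scene s10;  python3 - <<'E'
import cv2,numpy as np
im=cv2.imread('pics/t10.png')
cv2.imwrite('pics/t10A.png',cv2.resize(im[95:240,200:410],None,fx=3.8,fy=3.8,interpolation=cv2.INTER_CUBIC))
im=cv2.imread('pics/s10.png')
cv2.imwrite('pics/s10A.png',cv2.resize(im[145:300,150:350],None,fx=3.8,fy=3.8,interpolation=cv2.INTER_CUBIC))
E
```

```text
12.75 [0.5426 0.0222 0.0474] jaw yaw 173.87873023254375 w 0.05975267123115331 [-5.4804  0.6101  3.6697] [-0.1466  0.2322  2.0155  0.002   0.901   1.5297]
12.8 [0.5426 0.0223 0.0474] jaw yaw 173.88109775432073 w 0.06016470917316283 [-4.8295  0.8874  3.7447] [-0.1466  0.2323  2.0155  0.0021  0.901   1.5297]
```

View pics/t10A.png

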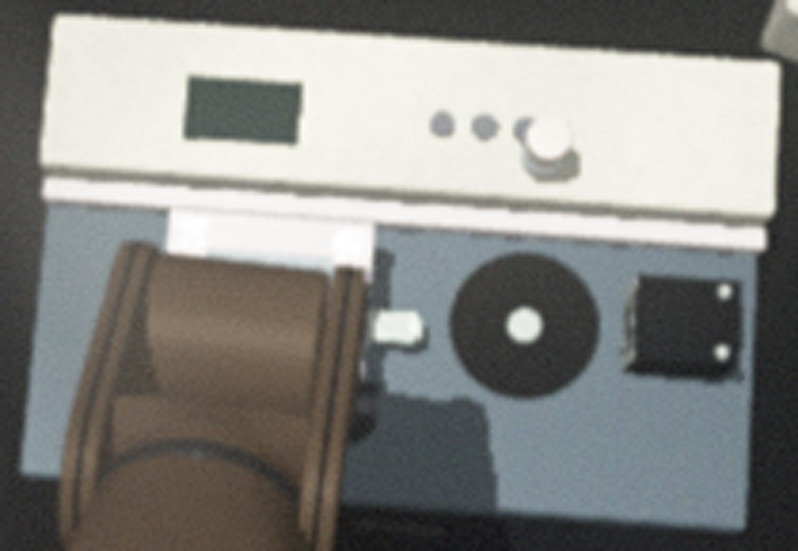

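View pics/s10A.png

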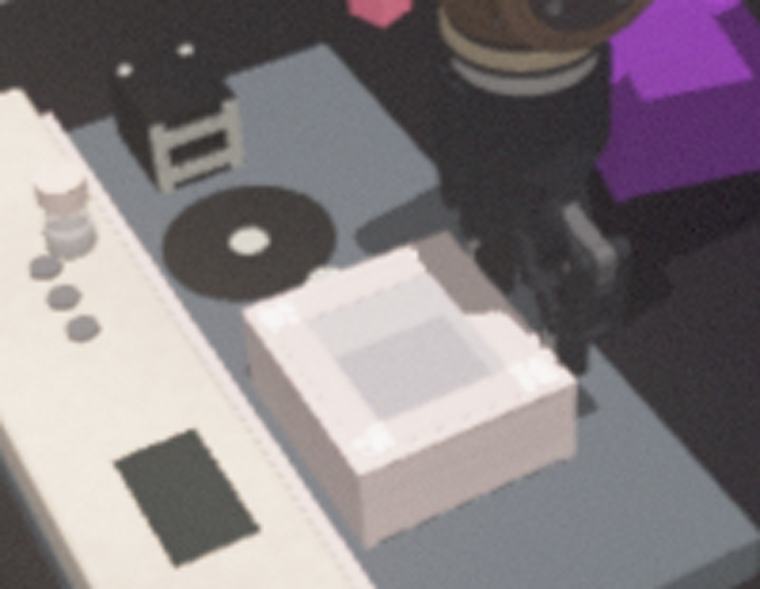

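Request:
jog_arm(
  series=[
    [0.2,0,0.1,0],
    [0.4,0,0.1,0],
    [0.5,-0.1,0.1,0],
    [0.6,-0.1,0.1,0],
    [0.6,-0.1,0.1,0],
  ],
)

```text
time: 13.35
tcp_pos: [0.5488, 0.0212, 0.0483]
eef_rot: [-2.158, 0.114, 2.173]
wrist_force: [-1.0, -0.3, -1.2]
width: 0.0597
```

Request:
jog_arm(
  series=[
    [0.15,0,0,0],
    [0.3,0,0,0],
    [0.3,0,0,0],
  ],
)

```text
time: 13.65
tcp_pos: [0.5522, 0.0211, 0.0484]
eef_rot: [-2.159, 0.114, 2.172]
wrist_force: [-1.7, -0.9, -0.8]
width: 0.0601
```

```bash
python3 cap.py top t11; python3 cap.py scene s11;  python3 - <<'E'
import cv2,numpy as np
im=cv2.imread('pics/t11.png')
a=cv2.resize(im[130:220,225:345],None,fx=3.3,fy=3.3,interpolation=cv2.INTER_CUBIC)
im=cv2.imread('pics/s11.png')
b=cv2.resize(im[195:300,200:320],None,fx=3.3,fy=3.3,interpolation=cv2.INTER_CUBIC)
h=min(len(a),len(b));cv2.imwrite('pics/c11.png',np.hstack([a[:h],b[:h]]))
cv2.imwrite('pics/t11A.png',cv2.resize(cv2.imread('pics/t11.png')[95:240,200:410],None,fx=3.8,fy=3.8,interpolation=cv2.INTER_CUBIC))
E
```

```text
13.65 [0.5522 0.0211 0.0484] jaw yaw 173.86530969631954 w 0.060128232576204574 [-1.6817 -0.9243 -0.8282] [-0.1462  0.2489  1.9927  0.002   0.9063  1.5305]
13.7 [0.5521 0.0211 0.0483] jaw yaw 173.86789559814028 w 0.06012409491199893 [-0.8451  0.8075 -0.4539] [-0.1462  0.2488  1.9929  0.002   0.9063  1.5304]
```

View pics/c11.png

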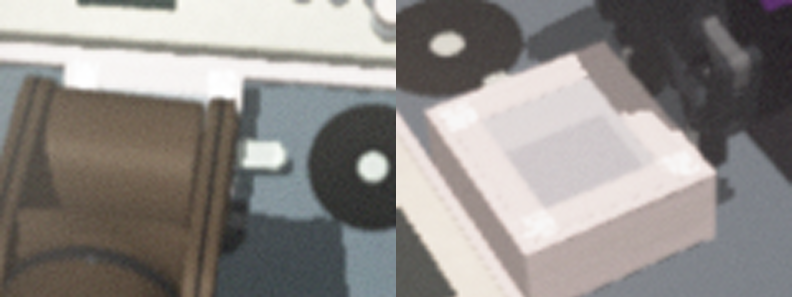

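View pics/t11A.png

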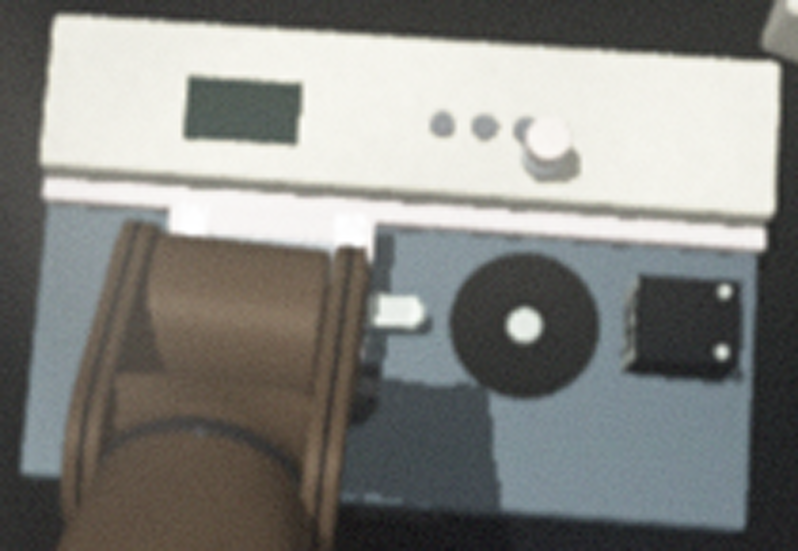

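Request:
jog_arm(
  series=[
    [0.1,0,0,0],
    [0.2,0,0,0],
    [0.2,0,0,0],
  ],
)

```text
time: 14.05
tcp_pos: [0.5541, 0.0211, 0.0484]
eef_rot: [-2.159, 0.114, 2.172]
wrist_force: [-2.1, 0.5, -0.8]
width: 0.0598
```

Request:
jog_arm(
  series=[
    [0.1,0,0,0],
    [0.2,0,0,0],
    [0.2,0,0,0],
  ],
)

```text
time: 14.35
tcp_pos: [0.554, 0.0211, 0.0483]
eef_rot: [-2.152, 0.114, 2.179]
wrist_force: [-9.9, -1.0, 5.4]
width: 0.0598
```

Request:
jog_arm(
  series=[
    [0.15,0,0,0],
    [0.25,0,0,0],
    [0.25,0,0,0],
  ],
)

```text
time: 14.65
tcp_pos: [0.5538, 0.0211, 0.0484]
eef_rot: [-2.143, 0.114, 2.189]
wrist_force: [-10.6, -1.8, 5.8]
width: 0.0599
```

```bash
python3 cap.py wrist w12; python3 cap.py top t12; python3 - <<'E'
import cv2,numpy as np
cv2.imwrite('pics/t12A.png',cv2.resize(cv2.imread('pics/t12.png')[95:240,200:410],None,fx=3.8,fy=3.8,interpolation=cv2.INTER_CUBIC))
E
```

```text
14.65 [0.5538 0.0211 0.0484] jaw yaw 173.90571614401827 w 0.05992377783179062 [-10.6286  -1.7912   5.8294] [-0.1447  0.2593  1.9797 -0.0005  0.9236  1.5327]
14.7 [0.5538 0.0211 0.0484] jaw yaw 173.90446056409112 w 0.05966040437472537 [-11.1764  -0.5982   7.3619] [-0.1448  0.2593  1.9797 -0.0005  0.9234  1.5327]
```

View pics/w12.png

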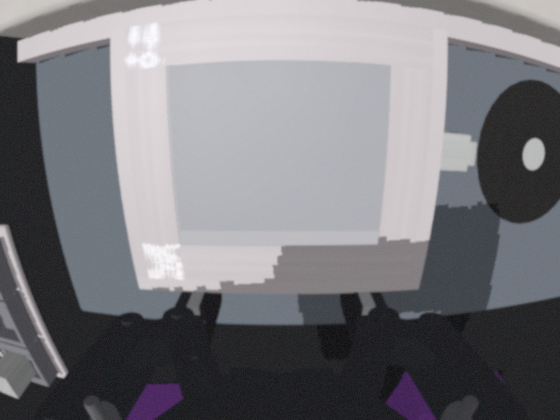

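View pics/t12A.png

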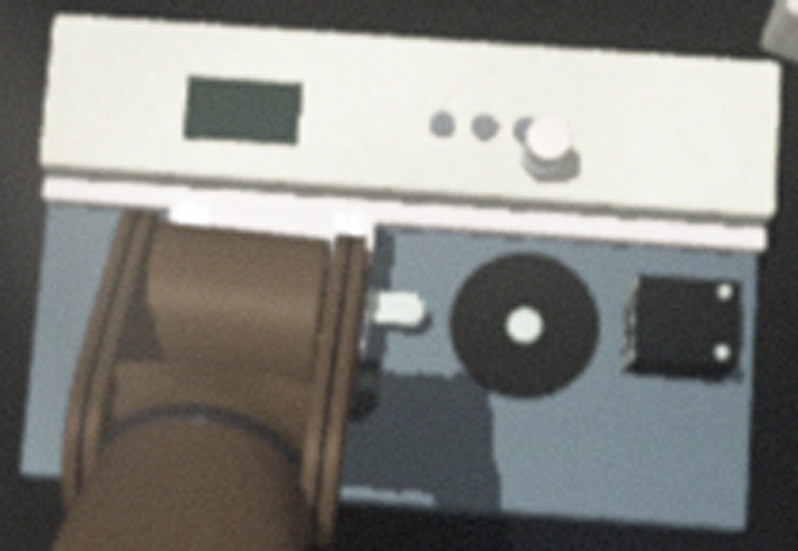

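Request:
jog_arm(
  series=[
    [-1,0.1,0,0],
    [-3,0.3,0,0],
    [-4,0.4,3,8],
    [-4,1,7,16],
    [-4,3,9.5,24.5],
    [-3,6,9.5,33],
    [0,9,9.5,41.5],
    [3,11,9.5,50],
  ],
)

```text
time: 15.55
tcp_pos: [0.5853, 0.1331, 0.1449]
eef_rot: [1.751, 0.711, -1.779]
wrist_force: [0.5, -0.6, -0.1]
width: 0.0598
```

Request:
jog_arm(
  series=[
    [3,0,0,8.5],
    [5,0,0,17],
    [5,0,0,25],
    [5,0,0,33],
    [5,0,0,40],
    [5,0,0,40],
  ],
)

```text
time: 16.15
tcp_pos: [0.636, 0.1333, 0.1454]
eef_rot: [1.272, 1.146, -1.286]
wrist_force: [0.8, -0.2, 0.6]
width: 0.0598
```

```bash
python3 cap.py wrist w13; python3 cap.py top t13; python3 - <<'E'
import cv2,numpy as np
cv2.imwrite('pics/t13A.png',cv2.resize(cv2.imread('pics/t13.png')[95:240,200:410],None,fx=3.8,fy=3.8,interpolation=cv2.INTER_CUBIC))
E
```

```text
16.15 [0.636  0.1333 0.1454] jaw yaw -95.68334575878552 w 0.059787768223941135 [ 0.7912 -0.151   0.6144] [ 0.0572  0.3105  1.71   -0.0184  1.1186  0.1644]
16.2 [0.6359 0.1333 0.1454] jaw yaw -95.81323003566128 w 0.05997961738341746 [ 0.4103  0.4278 -0.3499] [ 0.0571  0.3105  1.7101 -0.0185  1.119   0.1667]
```

View pics/w13.png

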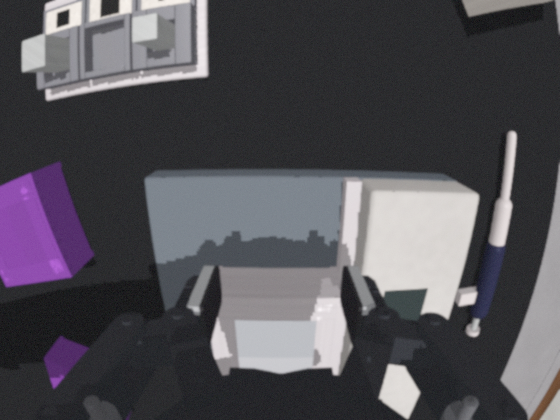

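View pics/t13A.png

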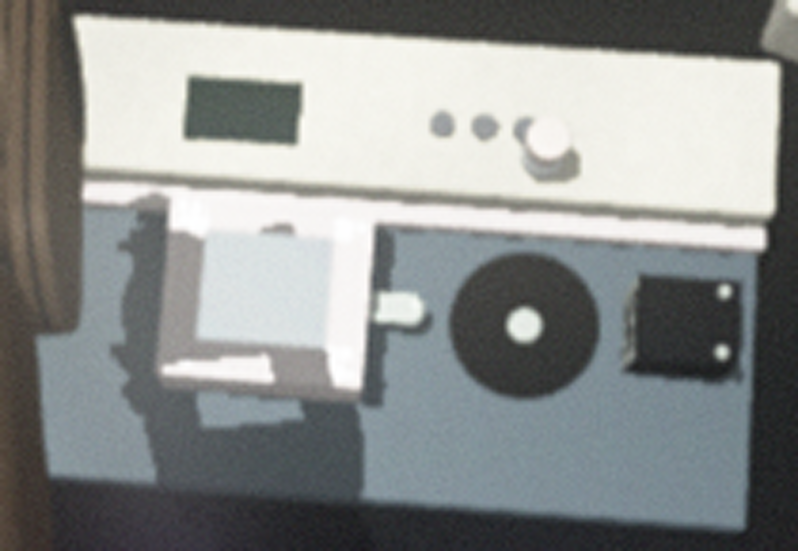

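```bash
cat >> m.py <<'E'
print('----')
t=np.radians(-5.9);ex=np.array([np.cos(t),np.sin(t)]);ey=np.array([-ex[1],ex[0]])
ro=A([(525,325)],.03)[0];tg=A([(376,308.5),(424,311)],.052);print("hub",ro,"tongue",tg)
print("rel",(tg-ro)@np.c_[ex,ey])
g=A([(374,222),(168,196)],.08);print("front+x corner, rear+x corner",g,(g-ro)@np.c_[ex,ey])
g=A([(362,390),(160,378)],.08);print("front-x corner, rear-x corner",g,(g-ro)@np.c_[ex,ey])
E
python3 m.py | sed -n '/----/,$p'
```

```text
----
hub [ 0.6016 -0.1413] tongue [[ 0.6099 -0.0502]
 [ 0.6075 -0.0788]]
rel [[-0.0011  0.0915]
 [-0.0006  0.0627]]
front+x corner, rear+x corner [[ 0.6557 -0.0499]
 [ 0.6755  0.071 ]] [[0.0444 0.0965]
 [0.0517 0.2188]]
front-x corner, rear-x corner [[ 0.5558 -0.0396]
 [ 0.5665  0.0774]] [[-0.056   0.0964]
 [-0.0574  0.214 ]]
```

Request:
jog_arm(
  series=[
    [-0.5,0,-3,0],
    [-0.5,0,-6,0],
    [-0.5,0,-8.5,0],
    [-0.5,0,-9.8,0],
    [-0.6,-1,-9.8,0],
    [-0.7,-2,-9.8,0],
    [-0.8,-3,-9.8,0],
    [-0.8,-3,-9.8,0],
  ],
)

```text
time: 17.05
tcp_pos: [0.629, 0.1015, 0.0492]
eef_rot: [1.276, 1.141, -1.288]
wrist_force: [0.4, 0.2, 0.1]
width: 0.0596
```

```bash
python3 cap.py wrist w14
```

```text
17.05 [0.629  0.1015 0.0492] jaw yaw -95.9532531158292 w 0.0595839443590546 [0.4091 0.1815 0.1323] [ 0.0076  0.4041  1.7861 -0.0208  0.9459  0.1236]
```

View pics/w14.png

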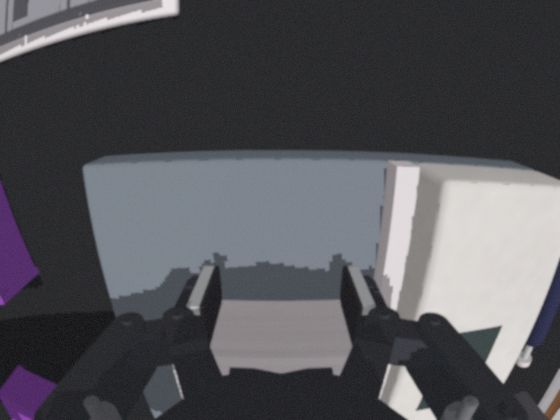

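Request:
jog_arm(
  series=[
    [-0.05,-0.5,0,0],
    [-0.1,-1,0,0],
    [-0.15,-1.3,0,0],
    [-0.16,-1.6,0,0],
    [-0.2,-1.9,0,0],
    [-0.23,-2.2,0,0],
    [-0.26,-2.5,0,0],
    [-0.29,-2.8,0,0],
  ],
)

```text
time: 17.9
tcp_pos: [0.6257, 0.0745, 0.0489]
eef_rot: [1.276, 1.143, -1.288]
wrist_force: [-1.5, 3.4, 1.9]
width: 0.06
```

Request:
jog_arm(
  series=[
    [-0.03,-0.3,0,0],
    [-0.07,-0.7,0,0],
    [-0.11,-1.1,0,0],
    [-0.15,-1.5,0,0],
    [-0.19,-1.9,0,0],
    [-0.23,-2.3,0,0],
    [-0.27,-2.6,0,0],
    [-0.3,-2.9,0,0],
  ],
)

```text
time: 18.7
tcp_pos: [0.6226, 0.0453, 0.0489]
eef_rot: [1.276, 1.143, -1.288]
wrist_force: [-0.3, 3.7, 1.5]
width: 0.0596
```

```bash
python3 cap.py top t15; python3 - <<'E'
import cv2,numpy as np
cv2.imwrite('pics/t15A.png',cv2.resize(cv2.imread('pics/t15.png')[95:240,200:410],None,fx=3.8,fy=3.8,interpolation=cv2.INTER_CUBIC))
E
```

```text
18.7 [0.6226 0.0453 0.0489] jaw yaw -95.94498118524082 w 0.05960544628220697 [-0.3136  3.7332  1.4599] [-0.0836  0.3801  1.8198 -0.0187  0.9358  0.0312]
```

View pics/t15A.png

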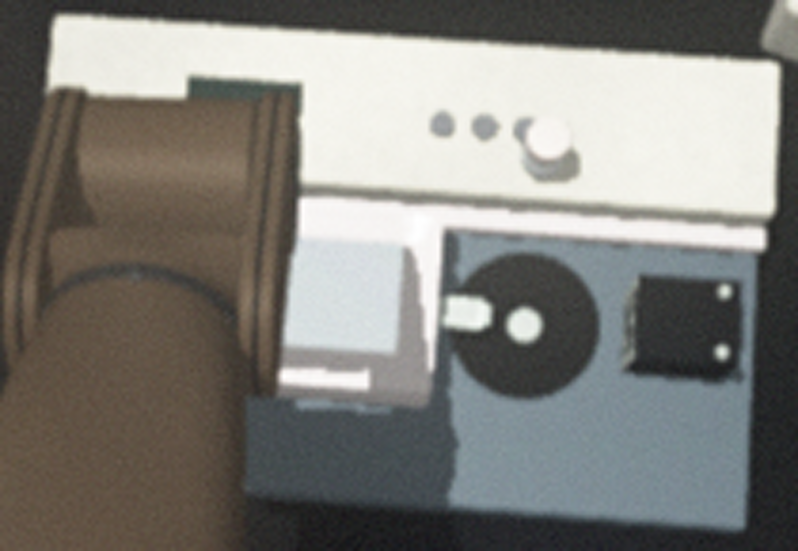

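Request:
jog_arm(
  series=[
    [-0.05,-0.5,0,0],
    [-0.1,-1,0,0],
    [-0.15,-1.5,0,0],
    [-0.2,-2,0,0],
    [-0.26,-2.5,0,0],
    [-0.31,-3,0,0],
    [-0.36,-3.5,0,0],
    [-0.41,-4,0,0],
  ],
)

```text
time: 19.55
tcp_pos: [0.6183, 0.0045, 0.0489]
eef_rot: [1.276, 1.143, -1.289]
wrist_force: [-1.7, 5.6, 1.6]
width: 0.0598
```

Request:
jog_arm(
  series=[
    [-0.05,-0.5,0,0],
    [-0.1,-1,0,0],
    [-0.15,-1.5,0,0],
    [-0.2,-2,0,0],
    [-0.23,-2.3,0,0],
    [-0.26,-2.6,0,0],
  ],
)

```text
time: 20.15
tcp_pos: [0.6156, -0.0218, 0.0489]
eef_rot: [1.276, 1.143, -1.289]
wrist_force: [-0.6, 5.5, 1.8]
width: 0.0599
```

```bash
python3 cap.py top t16; python3 cap.py scene s16; python3 - <<'E'
import cv2,numpy as np
cv2.imwrite('pics/t16A.png',cv2.resize(cv2.imread('pics/t16.png')[95:240,200:410],None,fx=3.8,fy=3.8,interpolation=cv2.INTER_CUBIC))
cv2.imwrite('pics/s16A.png',cv2.resize(cv2.imread('pics/s16.png')[145:300,150:350],None,fx=3.8,fy=3.8,interpolation=cv2.INTER_CUBIC))
E
```

```text
20.15 [ 0.6156 -0.0218  0.0489] jaw yaw -95.97760582843634 w 0.05985367161741964 [-0.5784  5.5251  1.7523] [-0.194   0.3641  1.8415 -0.018   0.9292 -0.0789]
20.2 [ 0.6155 -0.0222  0.0489] jaw yaw -95.9840077000331 w 0.059893277835040185 [-0.1293  3.0609  1.6416] [-0.1945  0.3642  1.8415 -0.0186  0.9292 -0.079 ]
```

View pics/t16A.png

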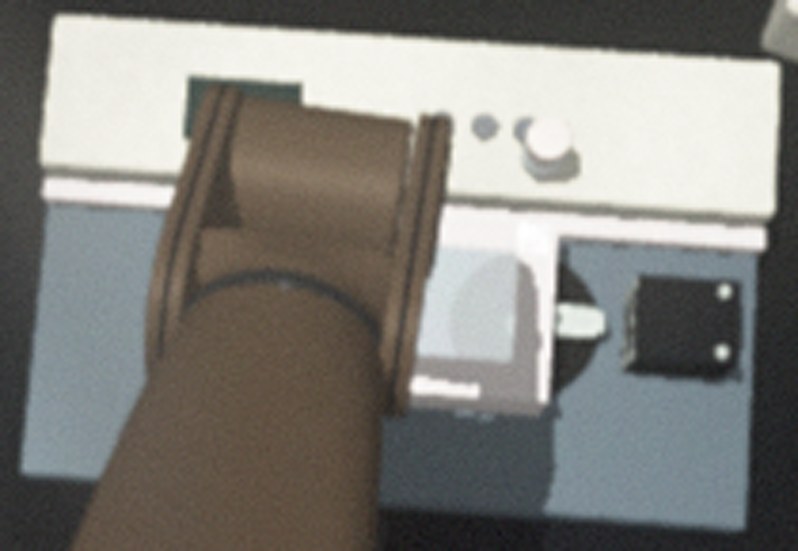

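View pics/s16A.png

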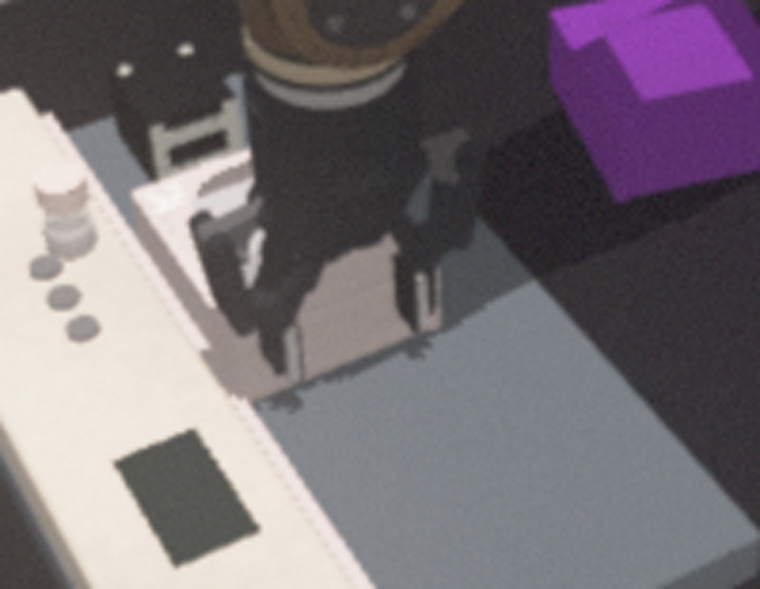

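```bash
cat >> m.py <<'E'
print('====')
tg=A([(556,319.5),(605,322.5)],.052);print("rel",(tg-ro)@np.c_[ex,ey])
sw=A([(641,276),(634,370),(742,281),(736,378)],.078);print("switch rel",(sw-ro)@np.c_[ex,ey])
E
python3 m.py | sed -n '/====/,$p'
```

```text
====
rel [[-0.0002 -0.0161]
 [ 0.0001 -0.0453]]
switch rel [[ 0.0234 -0.061 ]
 [-0.0326 -0.0596]
 [ 0.0245 -0.1195]
 [-0.0331 -0.1183]]
```

Request:
jog_arm(
  series=[
    [-0.03,-0.3,0,0],
    [-0.06,-0.6,0,0],
    [-0.09,-0.9,0,0],
    [-0.12,-1.2,0,0],
    [-0.15,-1.5,0,0],
    [-0.18,-1.75,0,0],
    [-0.2,-2,0,0],
  ],
)

```text
time: 20.95
tcp_pos: [0.6134, -0.042, 0.0488]
eef_rot: [1.276, 1.143, -1.29]
wrist_force: [-0.7, 5.2, 1.7]
width: 0.0598
```

Request:
jog_arm(
  series=[
    [-0.02,-0.2,0,0],
    [-0.04,-0.4,0,0],
    [-0.06,-0.6,0,0],
    [-0.08,-0.8,0,0],
    [-0.1,-1,0,0],
    [-0.12,-1.2,0,0],
  ],
)

```text
time: 21.55
tcp_pos: [0.6121, -0.0539, 0.0488]
eef_rot: [1.276, 1.144, -1.29]
wrist_force: [-0.4, 4.9, 1.4]
width: 0.06
```

```bash
python3 cap.py top t17; python3 - <<'E'
import cv2,numpy as np
cv2.imwrite('pics/t17A.png',cv2.resize(cv2.imread('pics/t17.png')[95:240,200:410],None,fx=3.8,fy=3.8,interpolation=cv2.INTER_CUBIC))
E
```

```text
21.55 [ 0.6121 -0.0539  0.0488] jaw yaw -95.96668990338836 w 0.06003326329756918 [-0.4403  4.8544  1.3779] [-0.2469  0.3614  1.8453 -0.0178  0.9282 -0.1321]
```

View pics/t17A.png

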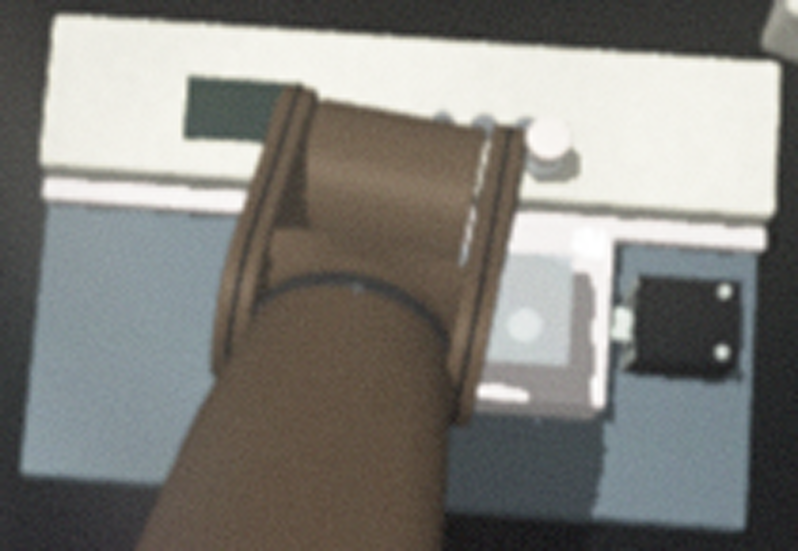

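Request:
jog_arm(
  series=[
    [-0.02,-0.15,0,0],
    [-0.03,-0.3,0,0],
    [-0.05,-0.45,0,0],
    [-0.06,-0.6,0,0],
    [-0.07,-0.7,0,0],
    [-0.08,-0.8,0,0],
  ],
)

```text
time: 22.2
tcp_pos: [0.6112, -0.0622, 0.0488]
eef_rot: [1.276, 1.144, -1.29]
wrist_force: [-0.9, 4.4, 1.8]
width: 0.0596
```

Request:
jog_arm(
  series=[
    [-0.01,-0.1,0,0],
    [-0.02,-0.2,0,0],
    [-0.03,-0.3,0,0],
  ],
)

```text
time: 22.5
tcp_pos: [0.6108, -0.0652, 0.0488]
eef_rot: [1.276, 1.144, -1.29]
wrist_force: [-0.5, 5.3, 1.8]
width: 0.0598
```

Request:
jog_arm(
  series=[
    [-0.01,-0.1,0,0],
    [-0.02,-0.2,0,0],
    [-0.02,-0.2,0,0],
  ],
)

```text
time: 22.8
tcp_pos: [0.6106, -0.0674, 0.0488]
eef_rot: [1.275, 1.144, -1.29]
wrist_force: [-1.4, 4.2, 1.8]
width: 0.0595
```

Request:
jog_arm(
  series=[
    [-0.01,-0.1,0,0],
    [-0.02,-0.2,0,0],
    [-0.02,-0.2,0,0],
  ],
)

```text
time: 23.1
tcp_pos: [0.6104, -0.0695, 0.0488]
eef_rot: [1.275, 1.144, -1.29]
wrist_force: [-0.4, 4.7, 1.5]
width: 0.06
```

Request:
jog_arm(
  series=[
    [-0.01,-0.1,0,0],
    [-0.02,-0.2,0,0],
    [-0.02,-0.2,0,0],
  ],
)

```text
time: 23.4
tcp_pos: [0.6103, -0.0702, 0.0489]
eef_rot: [1.278, 1.145, -1.289]
wrist_force: [-1.0, 8.1, 2.3]
width: 0.0597
```

```bash
python3 cap.py top t18; python3 cap.py scene s18; python3 - <<'E'
import cv2,numpy as np
a=cv2.resize(cv2.imread('pics/t18.png')[140:220,320:410],None,fx=4.4,fy=4.4,interpolation=cv2.INTER_CUBIC)
b=cv2.resize(cv2.imread('pics/s18.png')[145:225,165:255],None,fx=4.4,fy=4.4,interpolation=cv2.INTER_CUBIC)
cv2.imwrite('pics/c18.png',np.hstack([a,b]))
E
```

```text
23.4 [ 0.6103 -0.0702  0.0489] jaw yaw -95.9969528938054 w 0.05965116252467328 [-1.0395  8.0852  2.2902] [-0.2745  0.3611  1.8456 -0.0151  0.9285 -0.1608]
23.45 [ 0.6103 -0.0702  0.0488] jaw yaw -95.99508658975859 w 0.059646616967223266 [-0.2256  8.3751  2.2995] [-0.2745  0.3611  1.8456 -0.0153  0.9285 -0.1607]
```

View pics/c18.png

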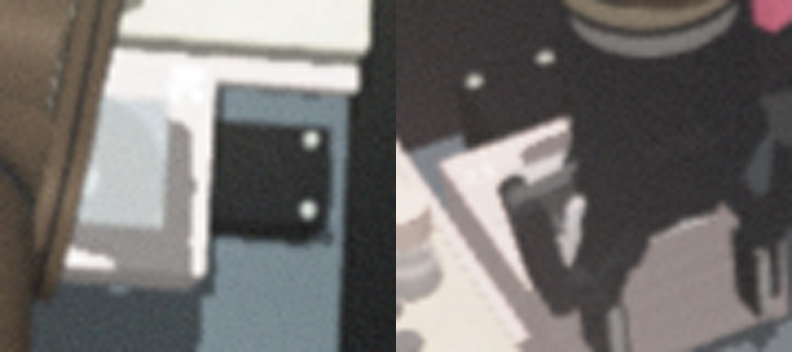

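The guard's front wall meets the switch (no gap at pixel 215, 180) and the force is rising. I'll add one more gentle press, then back off.

Request:
jog_arm(
  series=[
    [-0.02,-0.15,0,0],
    [-0.03,-0.3,0,0],
    [-0.03,-0.3,0,0],
  ],
)

```text
time: 23.8
tcp_pos: [0.6103, -0.0702, 0.0489]
eef_rot: [1.282, 1.149, -1.287]
wrist_force: [1.4, 13.2, 2.8]
width: 0.0598
```

Request:
jog_arm(
  series=[
    [0.05,0.5,0,0],
    [0.2,2,0,0],
    [0.5,5,0,0],
    [0.6,6,3,0],
    [0.6,6,8,0],
    [0,9,12,0],
    [-3,13,14,0],
    [-6,17,16,0],
  ],
)

```text
time: 24.6
tcp_pos: [0.5551, 0.0942, 0.2081]
eef_rot: [1.284, 1.144, -1.286]
wrist_force: [-0.1, 0.1, 0.1]
width: 0.0599
```

Request:
jog_arm(
  series=[
    [-4,2,1,0],
    [-7,4,2,0],
    [-7,4,2,0],
    [-7,4,2,0],
  ],
)

```text
time: 25.0
tcp_pos: [0.4852, 0.1343, 0.2287]
eef_rot: [1.283, 1.142, -1.283]
wrist_force: [0.2, 0.2, 0.6]
width: 0.0601
```

```bash
python3 cap.py top t19; python3 cap.py scene s19; python3 - <<'E'
import cv2,numpy as np
cv2.imwrite('pics/t19A.png',cv2.resize(cv2.imread('pics/t19.png')[95:240,200:410],None,fx=3.8,fy=3.8,interpolation=cv2.INTER_CUBIC))
E
```

```text
25.0 [0.4852 0.1343 0.2287] jaw yaw -96.02376822702814 w 0.06013703540781936 [0.1884 0.1606 0.6167] [ 0.0744 -0.0994  1.9968 -0.0128  1.2353  0.1837]
25.05 [0.4856 0.1339 0.2282] jaw yaw -96.08102554482112 w 0.06010350747405467 [ 0.1591 -0.0327 -0.7846] [ 0.0733 -0.0978  1.9963 -0.0126  1.2354  0.1836]
```

View pics/t19A.png

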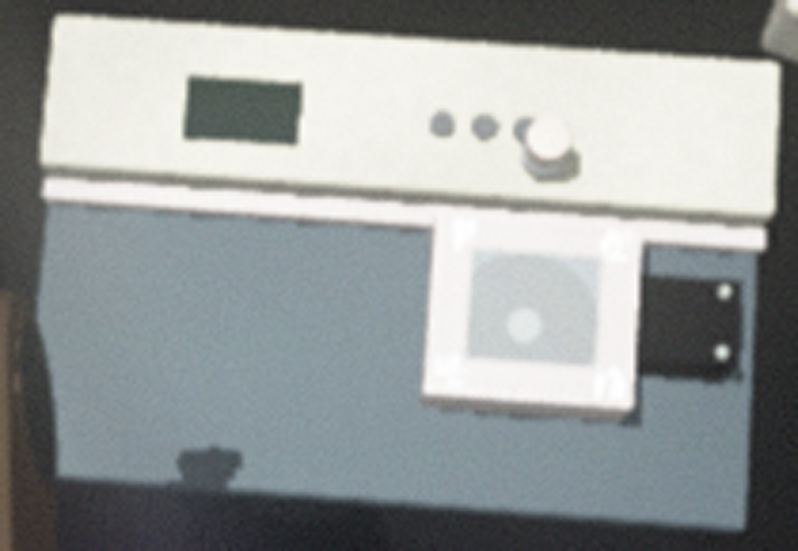

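View pics/s19.png

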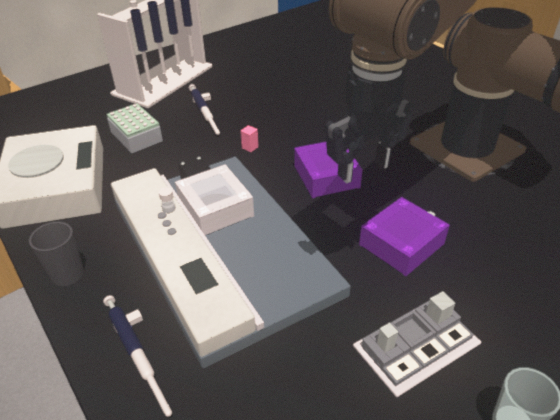

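```bash
python3 -c "
from rig import robot
print(robot.hand_in())"
```

```text
the job is handed in; nothing more can be done
None
```

The mixer is set up as asked, and I handed the job in at about 25 s of the 72 s allowed.

- **Block:** I lifted the steel block off the rotor pad and lowered it into the 33 mm bay, the one at the robot's end of the row. I let go only after the wrist force showed it on the floor. The wrist and scene views afterwards show it upright in its bay.
- **Guard against the fence:** I pushed the guard squarely against the fence with both fingers until it stopped, at about 11 N.
- **Guard to the switch:** I slid it along the fence at about 4–6 N, slowing to about 10 mm/s for the last stretch. It stopped dead at the switch, and I pressed to 13 N to be sure. The last top view shows no gap between the front wall and the switch, with the tongue out of sight inside.
- **Left alone:** The jar, small block, pink block and purple guards look unmoved, and the gripper ended clear of everything.

**Checks that disagreed:**
- The first top-camera estimate of the bay was about 5 mm off the wrist-camera measurements. I used the wrist values, and the block went in without touching the sides.
- As the jaws closed on the block, the arm rose about 3 mm, so I held it about 4 mm lower than planned. I allowed for this when lowering it.

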